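Bring a filter plate on the lifting fork to the label reader

TASK

Take the lifting fork by its yellow handle, slide its prongs under the blue filter plate from the end opposite the notched corner, and lift the plate off its drying rest without touching the glass with the fingers. Carry it level, orange label dot up, and point its frosted end (the end with the small notched corner) straight into the label reader, that end's white band centred under the lens, about halfway between lens and base. Finish while still holding it there steadily on the fork, clear of the reader, and leave the other things where they are.

Things in the scene. Friction and masses are not known exactly. Their poses are not given: they have to be found in the camera images.
- plate: Blue glass filter plate 90 x 60 x 5 mm, 70 g, loose and centred on the rest's two posts, label up. Origin: centre of underside; x along its length to the frosted end, z out of the label face (orange dot at the centre). Both ends have a white band 22 mm wide; only the frosted end has a 12 mm square notch in its +x +y corner. At the start that end may point left, away from the robot or right.
- plate_frost (a point): Centre of the frosted band on the label face: 34 mm along +x from the plate's centre, 5 mm above its underside.
- rest: Drying rest, fixed: grey disc 80 mm wide, 8 mm thick, with two black posts 18 mm in diameter at x = -24 and +24 mm, whose tops, 55 mm above the table, carry the plate. Origin: centre of the disc's underside; x along the line of the posts, as the plate's at the start. Under the plate it is free beside the posts from 8 to 55 mm height.
- fork: Steel lifting fork, 140 g, loose on the green mat, prongs roughly away from the robot. Origin on its underside below the handle; x to the prong tips, z up. Floor 4 mm thick from x = -20 to 35 mm, 58 mm wide; then two prongs 4 mm thick, 10 mm wide at y = -24 and +24 mm (38 mm clear between) to x = 110 mm. Stop wall for the plate's end: face at x = 35 mm, top 16 mm above the underside.
- fork_grip (a point): Point to grip on the axis of the fork's upright yellow handle, 65 mm above the fork's underside. The handle is 20 x 20 mm, its faces square to the fork's x and y, and stands from 4 to 90 mm above the underside.
- mat: Green mat 180 x 80 x 4 mm under the fork at the start, fixed. Origin at the centre of its underside.
- reader: Label reader, fixed: white base 150 x 120 x 12 mm, column at the back, blue head 56 mm wide, 160 to 196 mm above the table. Origin on the table straight below the lens; x points from the open front to the column (the way a plate goes in), z up. The head starts at x = -22 mm, the base at -40 mm; the column's front face is at x = 70 mm.
- reader_lens (a point): Black lens, 22 mm wide, under the reader's head, 156 mm above the table; a red spot 24 mm wide on the base (top at 12 mm) lies straight below it.
- bottle: Amber jar with blue cap, 44 mm wide, 80 mm tall, beside the reader; bystander. Origin under its centre.
- beaker: Clear beaker 48 mm wide, 65 mm tall, on the other side of the reader; bystander. Origin under its centre.
- tipbox: Blue box of pipette tips 120 x 85 x 56 mm, on the left; bystander. Origin under its centre.

How it is judged:
By the outcome, as a careful person would: the job done as asked, in the order asked, and still so for the second after the job is handed in, while the arm keeps its last pose, push and grip.
It also fails if it takes over 48 s, if anything falls off the work surface, if the arm or the gripper's body presses on something with over 40 N, if the wrist force passes 120 N, or if a joint passes its speed limit or range.

ROBOT

A 6-joint arm with a two-finger parallel gripper is mounted at the origin on the work surface. World frame = base frame: x ahead of the robot, y to its left, z up, the work surface at z = 0. Lengths are in m, angles in rad, forces in N, time in s.
With the tool pointing down it reaches from about 0.375 to 0.75 m from the base axis. Payload 9 kg.
Tool frame: the origin (TCP) lies at the very end of the fingers, on their centre line; the grasp point (between the pads) lies 19 mm behind it; x points along the fingers, y is the direction in which the jaws open and shut, and the axes are right-handed (so a half turn about x gives the same grasp; the last joint's range is limited). The gripper opens to 85 mm and grips with 20 to 120 N. Pads are 22 mm wide; open, the fingers measure 114 mm over their backs; the gripper's body (76 mm by 85 mm) begins 54 mm behind the grasp point. The pads swing forward as they close: fully open they stand 13 mm farther back than shut.
Start: joints at [1.004, 0.104, 0.097, 1.564, 0, 1.353], TCP at [0.205, 0.564, 0.231] pointing down, gripper open.
Joint ranges: [-2.99, 2.99], [-0.84, 1.86], [-1.1, 1.16], [-1.84, 2.11], [-1.51, 1.56], [-3.14, 3.14]. Speed limits (rad/s): [2.22, 2.22, 2.57, 3.14, 3.14, 3.14].

INTERFACE

Orientations are given as a 3x3 rotation matrix whose columns are the frame's x, y, z axes.
In Python, from plant import bot gives the robot as it stands.
- The arm moves only by the tool apply_moves, never from a script. Its argument "steps" is a list of rows, each an object of numbers: "dx", "dy", "dz": the shift along the tool's x, y, z in units of 60 mm (1.0 is 60 mm); "twist": the turn about the tool's x in units of 8 degrees (1.0 is 8 degrees); "claw": the finger opening in mm, from 0 to 85.4. A call has 1 to 10 rows; each row is the pose to reach, as a shift and turn from the pose commanded when the call began, along the tool's axes at that moment; what a row does not reach only later rows make up. A row lasts 1/8 s, in which the tool goes at most 62.5 mm and 10.7 degrees, less where a joint would pass 70% of its speed; a pose out of reach is approached as far as the arm can. A call with a gripper value outside its range is refused whole. The fingers move at their own pace and stop on an object; "squeeze" is the grip in N (left out, the last holds). Time passes only in rows, so rows that repeat a pose let the fingers close. It gives the time, the measured TCP pose, the force and the opening at its end, in the units of the state.
- bot.sense(): the state, without advancing time (a new reading comes with each control period).
- bot.read_camera(name): name is "scene" or "top"; returns a dict with "img" (420x560x3 uint8, blue, green, red), "fx", "fy", "cx", "cy" (pixels), "dist" ([k1, k2, p1, p2, k3] as OpenCV has them; the pictures are not rectified), "R" (3x3) and "t" (3): a world point X has camera coordinates R X + t. Camera axes: x right, y down, z forward; pixel columns grow to the right and rows downward; lengths in m; the calibration is good to about 2 mm. A picture is of the moment at which its call begins. There is no depth.
- bot.hand_in(): hands the job in, once; it reports no verdict.
The state is a dict: "time": time; "qpos": joint angles; "joint_velocities": joint speeds; "effort": joint torques, N m; "tool_pos": TCP position; "ee_rot": TCP orientation; "contact_force": force on the tool from outside, world axes, zero at the start; "torque": the same for the moment, N m; "gripper_width": opening from 0.0 (shut) to 1.0 (fully open).
Only numpy, scipy, OpenCV 4.12 (cv2) and the standard library are available. Lean on these libraries where they do the work, as an engineer would, in place of code of your own. Each camera call takes 0.05 s, during which the arm holds its last target.

## Working session

There is one attempt and no reset: what is moved stays moved. The work goes in short steps, Python scripts to look and compute and a tool call to move; the robot and the scene stay as the last step left them, time stands still between calls to the robot, and variables do not carry over. Pictures are saved under pics/ and viewed, and the job is handed in when it is done.

Besides the shell and the picture viewer there is one more tool, called by a JSON object that holds its "op" and its "data", one argument or row to a line. apply_moves: Moves the arm, as the interface text tells. Its arguments: {"type":"object","properties":{"steps":{"type":"array","items":{"type":"object","properties":{"dx":{"type":"number"},"dy":{"type":"number"},"dz":{"type":"number"},"twist":{"type":"number"},"claw":{"type":"number"}}}},"squeeze":{"type":"number"}},"required":["steps"]}

```bash
mkdir -p pics; ls; cat > h.py <<'E'
import numpy as np, cv2
from plant import bot
def cam(n):
    c=bot.read_camera(n); c['K']=np.array([[c['fx'],0,c['cx']],[0,c['fy'],c['cy']],[0,0,1.]]); c['R']=np.array(c['R']);c['t']=np.array(c['t']);c['dist']=np.array(c['dist'],float);return c
def ray(c,uv):
    p=cv2.undistortPoints(np.array(uv,float).reshape(-1,1,2),c['K'],c['dist']).reshape(-1,2)
    d=np.c_[p,np.ones(len(p))]@c['R']; return -c['R'].T@c['t'],d
def onz(c,uv,z):
    o,d=ray(c,uv); return o+d*((z-o[2])/d[:,2])[:,None]
def proj(c,X):
    return cv2.projectPoints(np.array(X,float).reshape(-1,3),cv2.Rodrigues(c['R'])[0],c['t'],c['K'],c['dist'])[0].reshape(-1,2)
E
python3 - <<'E'
from h import *
for n in('scene','top'):
    c=cam(n); cv2.imwrite(f'pics/{n}0.png',c['img']); print(n,c['fx'],c['dist'],-c['R'].T@c['t']); print(c['R'])
s=bot.sense(); print(s)
E
```

```text
pics
scene 450.5602377678837 [0.03931965 0.         0.         0.         0.        ] [ 1.1580923  -0.51535793  0.90328318]
[[ 7.14724507e-01  6.99405913e-01  4.97660443e-04]
 [ 4.54150642e-01 -4.63556216e-01 -7.60830355e-01]
 [-5.31898556e-01  5.44010113e-01 -6.48950633e-01]]
top 472.39262948530074 [-0.05188134  0.          0.          0.          0.        ] [0.35266775 0.1216574  1.38072528]
[[ 0.01540677 -0.99973043  0.01736972]
 [-0.99116788 -0.0175586  -0.13144551]
 [ 0.13171506 -0.01519116 -0.99117121]]
{'time': 0.1, 'qpos': array([ 1.00430866e+00,  1.04621315e-01,  9.65181963e-02,  1.56392020e+00,
       -1.77145962e-06,  1.35305870e+00]), 'joint_velocities': array([ 0.00036741, -0.00196638,  0.00311772, -0.0003068 ,  0.00144225,
        0.00074812]), 'effort': array([ 5.72638484e-03, -5.58202958e+01,  5.04722142e+01,  1.29340004e-02,
       -2.98279492e-04, -1.15041698e-05]), 'tool_pos': array([0.20487237, 0.56360148, 0.23059492]), 'ee_rot': array([[-6.56998003e-04,  3.41722968e-01,  9.39800501e-01],
       [-1.03627705e-03,  9.39799967e-01, -3.41723498e-01],
       [-9.99999247e-01, -1.19840535e-03, -2.63327032e-04]]), 'contact_force': array([-1.19313242,  0.01827207, -0.73072129]), 'torque': array([ 0.00934092, -0.03396936,  0.01646079]), 'gripper_width': 1.0007005707016172}
```

View pics/scene0.png

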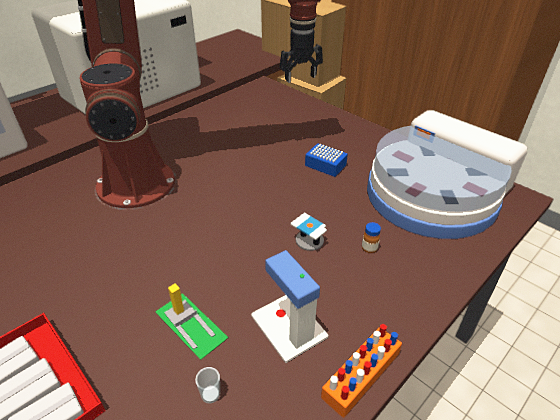

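View pics/top0.png

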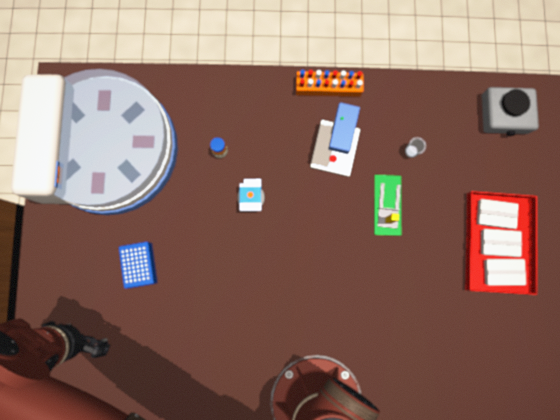

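```bash
python3 - <<'E'
from h import *
t=cv2.imread('pics/top0.png'); s=cv2.imread('pics/scene0.png')
def z(im,x,y,w,h,k): return cv2.resize(im[y:y+h,x:x+w],None,fx=k,fy=k,interpolation=cv2.INTER_CUBIC)
a=z(t,230,170,45,50,8); b=z(s,280,205,60,50,8)[:400,:440]
cv2.imwrite('pics/z1.png',np.hstack([a,b]))
cv2.imwrite('pics/z2.png',np.hstack([z(t,365,165,50,80,7),z(s,150,280,60,80,7)]))
cv2.imwrite('pics/z3.png',np.hstack([z(t,300,90,75,95,5),z(s,240,245,95,115,5)[:475]]))
E
```

```text
(no output)
```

View pics/z1.png

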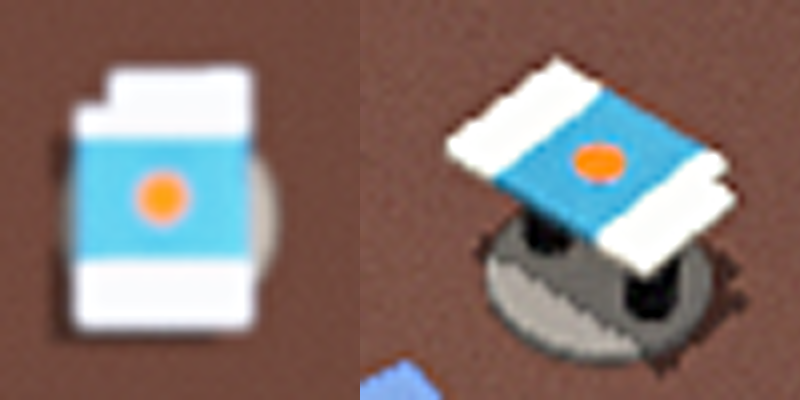

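View pics/z2.png

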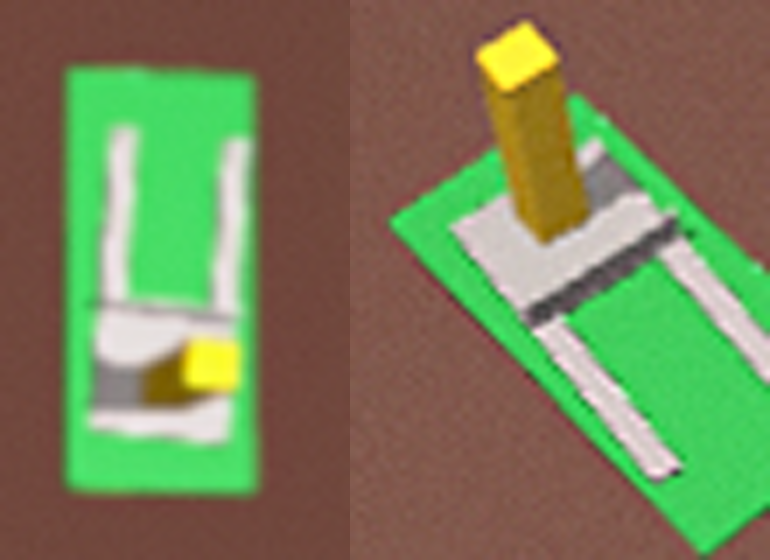

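View pics/z3.png

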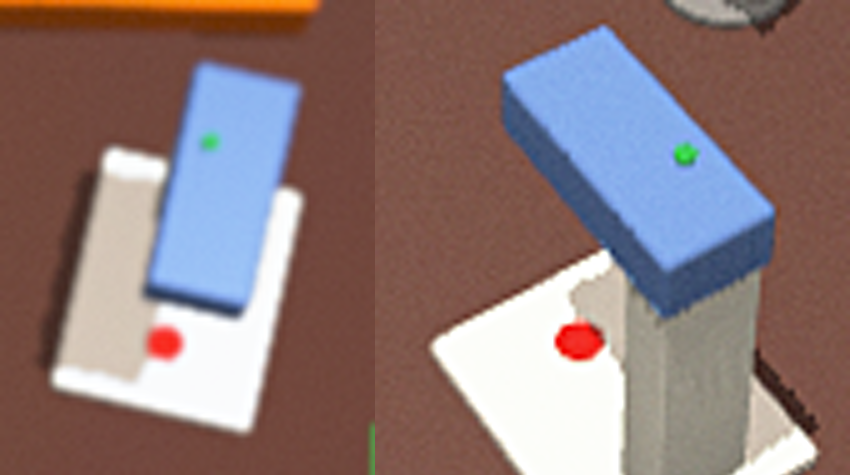

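Frosted end points away from the robot (notch at top-left of plate, top image ≈ (240,180)). Fork handle top ≈ (395,217) top image; red spot ≈ (333,158). Measure these now.

```bash
cat > meas.py <<'E'
from h import *
def blob(c,lo,hi,win):
    hsv=cv2.cvtColor(c['img'],cv2.COLOR_BGR2HSV); m=cv2.inRange(hsv,lo,hi); w=np.zeros_like(m); x,y,X,Y=win; w[y:Y,x:X]=m[y:Y,x:X]
    n,l,st,ce=cv2.connectedComponentsWithStats(w)
    i=1+np.argmax(st[1:,4]); return ce[i],st[i],(l==i).astype(np.uint8)
def quad(c,m,z):
    ct=max(cv2.findContours(m,cv2.RETR_EXTERNAL,cv2.CHAIN_APPROX_NONE)[0],key=cv2.contourArea).reshape(-1,2)
    P=onz(c,ct,z); r=cv2.minAreaRect((P[:,:2]*1000).astype(np.float32)); return np.array(r[0]),r[1],r[2],P
def tri(c1,u1,c2,u2):
    o1,d1=ray(c1,[u1]);o2,d2=ray(c2,[u2]);d1=d1[0];d2=d2[0]
    s=np.linalg.lstsq(np.c_[d1,-d2],o2-o1,rcond=None)[0]; a=o1+s[0]*d1;b=o2+s[1]*d2
    return (a+b)/2,np.linalg.norm(a-b)
E
python3 - <<'E'
from meas import *
T=cam('top');S=cam('scene')
np.set_printoptions(precision=4,suppress=True)
W={'T':(225,165,285,225),'S':(285,205,335,250)}
# orange dot
dT=blob(T,(8,150,180),(22,255,255),W['T']);dS=blob(S,(8,150,180),(22,255,255),W['S'])
print('dot',tri(T,dT[0],S,dS[0]),onz(T,[dT[0]],.06),onz(S,[dS[0]],.06))
# plate blue
for n,c,k in(('T',T,'T'),('S',S,'S')):
    b=blob(c,(90,80,120),(110,255,255),W[k]); q=quad(c,b[2],.06);print('blue',n,q[:3])
    hsv=cv2.cvtColor(c['img'],cv2.COLOR_BGR2HSV)
    x,y,X,Y=W[k]; m=np.zeros(hsv.shape[:2],np.uint8)
    mm=cv2.inRange(hsv,(0,0,215),(180,60,255))|cv2.inRange(hsv,(90,80,120),(110,255,255))|cv2.inRange(hsv,(8,150,180),(22,255,255)); m[y:Y,x:X]=mm[y:Y,x:X]
    q=quad(c,m,.06);print('plate',n,q[:3])
# yellow top
yT=blob(T,(24,150,225),(34,255,255),(365,165,415,245));yS=blob(S,(24,150,225),(34,255,255),(150,275,210,330))
print('ytop',yT[1],yS[1],tri(T,yT[0],S,yS[0]),onz(T,[yT[0]],.094),onz(S,[yS[0]],.094),quad(T,yT[2],.094)[:3],quad(S,yS[2],.094)[:3])
# red
rT=blob(T,(0,180,150),(6,255,255),(310,120,362,180));rS=blob(S,(0,180,150),(6,255,255),(250,290,330,350))
print('red',rT[1],rS[1],onz(T,[rT[0]],.012),onz(S,[rS[0]],.012))
# green mat
for n,c,w in(('T',T,(365,165,415,245)),('S',S,(145,280,235,365))):
    g=blob(c,(50,100,100),(75,255,255),w);print('mat',n,quad(c,g[2],.004)[:3])
# reader head top
h=blob(T,(100,80,180),(120,255,255),(320,95,365,160));print('head',quad(T,h[2],.196)[:3])
h=blob(S,(100,80,210),(120,255,255),(255,240,330,320));print('headS',quad(S,h[2],.196)[:3])
# fork metal
hsv=cv2.cvtColor(T['img'],cv2.COLOR_BGR2HSV)
m=cv2.inRange(hsv,(0,0,120),(180,40,255)); w=np.zeros_like(m);w[165:245,370:405]=m[165:245,370:405]
cv2.imwrite('pics/m.png',cv2.resize(w[165:245,365:415],None,fx=6,fy=6))
E
```

```text
dot (array([0.5811, 0.1983, 0.0588]), np.float64(0.0008340214957818617)) [[0.5812 0.1985 0.06  ]] [[0.5816 0.1969 0.06  ]]
blue T (array([582.2881, 198.9019]), (40.25702667236328, 59.72456359863281), 1.0480114221572876)
plate T (array([581.02  , 197.4652]), (89.26185607910156, 62.41836929321289), 1.25237238407135)
blue S (array([581.4861, 196.2916]), (44.43290710449219, 63.79585647583008), 1.8751301765441895)
plate S (array([581.9978, 196.2192]), (90.37359619140625, 63.2639045715332), 0.9025752544403076)
ytop [392 214   7   7  44] [169 284  10   9  56] (array([ 0.5207, -0.2069,  0.092 ]), np.float64(0.00014167903438961659)) [[ 0.5204 -0.2065  0.094 ]] [[ 0.5223 -0.2077  0.094 ]] (array([ 519.5925, -206.2757]), (16.763830184936523, 16.910964965820312), 89.14839172363281) (array([ 522.0635, -207.689 ]), (18.014463424682617, 18.688547134399414), 88.50789642333984)
red [330 156   6   5  23] [276 310  10   7  51] [[ 0.7033 -0.0421  0.012 ]] [[ 0.7033 -0.0435  0.012 ]]
mat T (array([ 567.757, -207.674]), (81.44364166259766, 181.34971618652344), 89.36129760742188)
mat S (array([ 569.6146, -208.6383]), (79.72942352294922, 179.4915008544922), 89.17189025878906)
head (array([742.3505, -51.2379]), (54.54278564453125, 123.2903823852539), 76.79000091552734)
headS (array([743.5759, -53.5552]), (52.92867660522461, 121.74049377441406), 77.41567993164062)
```

View pics/m.png

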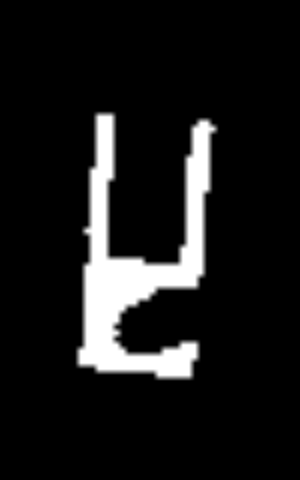

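```bash
python3 - <<'E'
from meas import *
np.set_printoptions(precision=4,suppress=True)
T=cam('top');S=cam('scene')
y=np.array([.521,-.207])
for n,c,w in(('T',T,(370,165,405,245)),('S',S,(150,280,230,360))):
    hsv=cv2.cvtColor(c['img'],cv2.COLOR_BGR2HSV)
    x0,y0,x1,y1=w
    m=cv2.inRange(hsv,(0,0,110),(180,60,255)); vv,uu=np.nonzero(m[y0:y1,x0:x1]); P=onz(c,np.c_[uu+x0,vv+y0],.008)[:,:2]
    th=.06
    for it in range(4):
        a=np.array([np.cos(th),np.sin(th)]);b=np.array([-a[1],a[0]])
        q=(P-y); X=q@a;Y=q@b; ths=[]
        for s in(1,-1):
            k=(X>.045)&(X<.115)&(abs(Y-s*.024)<.012); f=cv2.fitLine(P[k].astype(np.float32),cv2.DIST_HUBER,0,1e-4,1e-4).ravel()
            t=np.arctan2(f[1],f[0]); t=(t+np.pi/2)%np.pi-np.pi/2; ths.append(t); 
            print(n,s,k.sum(),np.degrees(t),'Ymid',Y[k].mean(),'tip',np.percentile(X[(abs(Y-s*.024)<.008)],[1,99]))
        th=np.mean(ths)
E
```

```text
T 1 58 -1.278987 Ymid 0.01668135989501073 tip [-0.0165  0.0933]
T -1 49 -1.0456473 Ymid -0.031819336826316665 tip [-0.0213  0.0895]
T 1 81 -5.578673 Ymid 0.020336822227675914 tip [-0.0183  0.1074]
T -1 83 -6.4674306 Ymid -0.028337179237281882 tip [-0.0197  0.1058]
T 1 79 -4.216064 Ymid 0.026719198200255555 tip [-0.02    0.1065]
T -1 85 -6.0693536 Ymid -0.02179014893885408 tip [-0.0181  0.1088]
T 1 80 -5.494764 Ymid 0.025572746890967297 tip [-0.0197  0.1068]
T -1 84 -6.158501 Ymid -0.022979583295909413 tip [-0.0184  0.1084]
S 1 55 -1.1020851 Ymid 0.015477909706254995 tip [-0.0135  0.0751]
S -1 56 0.08135438 Ymid -0.032643266456544966 tip [-0.0211  0.0744]
S 1 108 -4.218427 Ymid 0.017503776395409083 tip [-0.0147  0.1091]
S -1 111 -4.6356697 Ymid -0.03019921450241262 tip [-0.0191  0.1056]
S 1 110 -4.9018216 Ymid 0.022628072861105658 tip [-0.0161  0.1102]
S -1 117 -5.2870307 Ymid -0.02506871339251926 tip [-0.0175  0.1093]
S 1 110 -4.9018216 Ymid 0.023543684015389116 tip [-0.0164  0.11  ]
S -1 117 -5.2870307 Ymid -0.024148195609099716 tip [-0.0173  0.1096]
```

```bash
cat > go.py <<'E'
from meas import *
np.set_printoptions(precision=4,suppress=True)
def go(p,yaw):
    s=bot.sense();R=s['ee_rot'];d=R.T@(np.array(p)-s['tool_pos'])/.06
    cy=np.degrees(np.arctan2(R[1,1],R[0,1])); dy=(yaw-cy+90)%180-90
    print('t %.2f pos %s yaw %.2f w %.1f F %s'%(s['time'],s['tool_pos'],cy,s['gripper_width']*85.4,s['contact_force']));print('d',d.round(3),'twist',round(-dy/8,3))
E
python3 -c "
from go import *
go([.521,-.207,.20],-5.4)"
```

```text
t 0.30 pos [0.205  0.5638 0.2311] yaw 70.02 w 85.2 F [ 0.3016  0.5666 -0.1997]
d [  0.521 -10.273   9.34 ] twist 9.427
```

{"op": "apply_moves", "data": {
  "steps": [
    {"dx": 0, "dy": -0.4, "dz": 0.36, "twist": 0.5, "claw": 85},
    {"dx": 0, "dy": -1.1, "dz": 1.0, "twist": 1.4, "claw": 85},
    {"dx": 0, "dy": -1.8, "dz": 1.64, "twist": 2.4, "claw": 85},
    {"dx": 0, "dy": -2.5, "dz": 2.28, "twist": 3.4, "claw": 85},
    {"dx": 0, "dy": -3.2, "dz": 2.92, "twist": 4.4, "claw": 80},
    {"dx": 0, "dy": -3.9, "dz": 3.55, "twist": 5.4, "claw": 75},
    {"dx": 0, "dy": -4.6, "dz": 4.2, "twist": 6.4, "claw": 70},
    {"dx": 0, "dy": -5.3, "dz": 4.83, "twist": 7.4, "claw": 65},
    {"dx": 0, "dy": -6.0, "dz": 5.46, "twist": 8.4, "claw": 65},
    {"dx": 0, "dy": -6.7, "dz": 6.1, "twist": 9.4, "claw": 65}
  ]
}}

```text
time: 1.55
tool_pos: [0.4121, 0.0592, 0.2316]
ee_rot: [[0.001, 0.995, -0.095], [0.0, -0.095, -0.995], [-1.0, 0.001, -0.0]]
contact_force: [0.7, -0.0, 0.1]
gripper_width: 0.764
```

```bash
python3 -c "
from go import *
go([.521,-.207,.18],-5.4)"
```

```text
t 1.55 pos [0.4121 0.0592 0.2316] yaw -5.46 w 65.2 F [ 0.6955 -0.0075  0.0861]
d [0.861 2.228 4.243] twist -0.007
```

{"op": "apply_moves", "data": {
  "steps": [
    {"dx": 0.15, "dy": 0.37, "dz": 0.7, "claw": 65},
    {"dx": 0.3, "dy": 0.74, "dz": 1.4, "claw": 65},
    {"dx": 0.45, "dy": 1.1, "dz": 2.1, "claw": 65},
    {"dx": 0.6, "dy": 1.48, "dz": 2.8, "claw": 65},
    {"dx": 0.75, "dy": 1.85, "dz": 3.5, "claw": 65},
    {"dx": 0.86, "dy": 2.1, "dz": 4.0, "claw": 65},
    {"dx": 0.86, "dy": 2.22, "dz": 4.24, "claw": 65},
    {"dx": 0.86, "dy": 2.23, "dz": 4.24, "claw": 65},
    {"dx": 0.86, "dy": 2.23, "dz": 4.24, "claw": 65}
  ]
}}

```text
schema error: expected keys dx, dy, dz, twist, claw
```

```bash
python3 -c "
from go import *
go([.521,-.207,.050],-5.4)
c=cam('scene');cv2.imwrite('pics/s1.png',cv2.resize(c['img'][180:380,80:300],None,fx=3,fy=3))"
```

```text
t 1.55 pos [0.4121 0.0592 0.2316] yaw -5.46 w 65.2 F [ 0.6955 -0.0075  0.0861]
d [3.028 2.225 4.244] twist -0.007
```

View pics/s1.png

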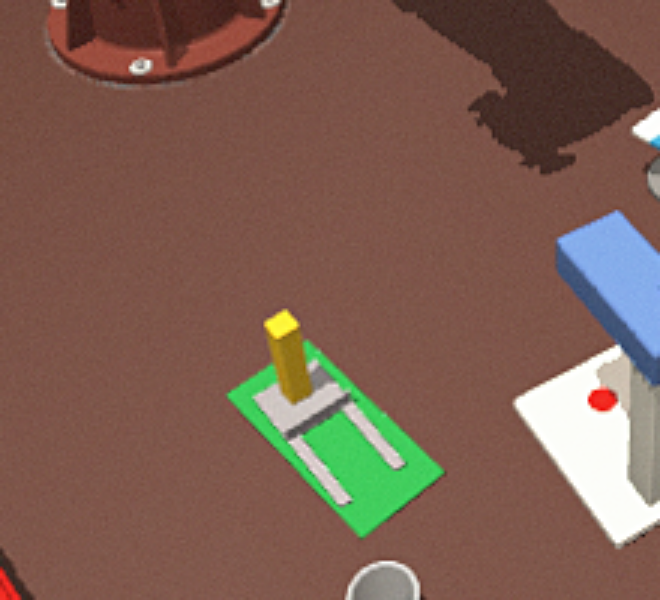

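The call was refused (twist key missing); picture shows the fork untouched on the mat. Resend with all keys.

{"op": "apply_moves", "data": {
  "steps": [
    {"dx": 0.15, "dy": 0.37, "dz": 0.7, "twist": 0, "claw": 65},
    {"dx": 0.3, "dy": 0.74, "dz": 1.4, "twist": 0, "claw": 65},
    {"dx": 0.45, "dy": 1.1, "dz": 2.1, "twist": 0, "claw": 65},
    {"dx": 0.6, "dy": 1.48, "dz": 2.8, "twist": 0, "claw": 65},
    {"dx": 0.75, "dy": 1.85, "dz": 3.5, "twist": 0, "claw": 65},
    {"dx": 0.86, "dy": 2.1, "dz": 4.0, "twist": 0, "claw": 65},
    {"dx": 0.86, "dy": 2.22, "dz": 4.24, "twist": 0, "claw": 65},
    {"dx": 0.86, "dy": 2.23, "dz": 4.24, "twist": 0, "claw": 65},
    {"dx": 0.86, "dy": 2.23, "dz": 4.24, "twist": 0, "claw": 65}
  ]
}}

```text
time: 2.72
tool_pos: [0.5219, -0.2034, 0.1802]
ee_rot: [[0.0, 0.996, -0.09], [0.0, -0.09, -0.996], [-1.0, 0.0, -0.0]]
contact_force: [-1.1, 0.9, 0.6]
gripper_width: 0.759
```

```bash
python3 -c "
from go import *
go([.521,-.207,.050],-5.4)
c=cam('scene');cv2.imwrite('pics/s2.png',cv2.resize(c['img'][180:380,80:300],None,fx=3,fy=3))"
```

```text
t 2.73 pos [ 0.5219 -0.2034  0.1802] yaw -5.14 w 64.8 F [-1.1302  0.8697  0.5903]
d [ 2.17  -0.01   0.061] twist 0.033
```

View pics/s2.png

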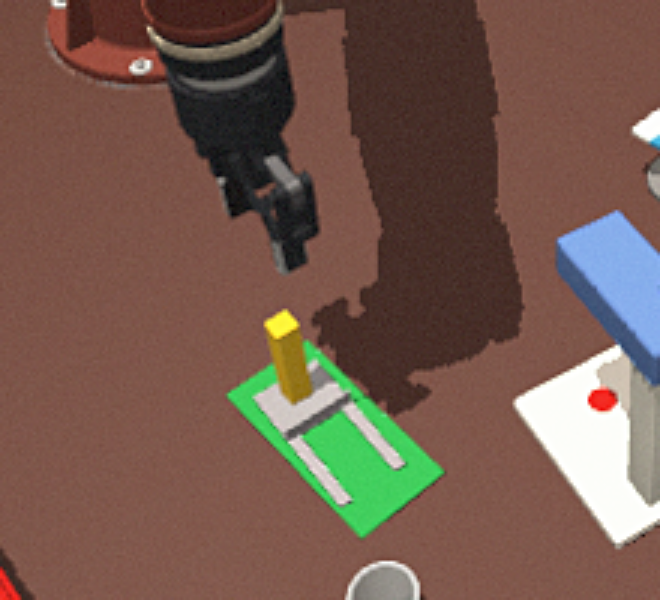

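The gripper is right above the handle (fingers ~ (285,260) over handle (283,325) in the crop). Descending.

{"op": "apply_moves", "data": {
  "steps": [
    {"dx": 0.3, "dy": 0, "dz": 0.04, "twist": 0.03, "claw": 65},
    {"dx": 0.6, "dy": 0, "dz": 0.04, "twist": 0.03, "claw": 65},
    {"dx": 0.9, "dy": 0, "dz": 0.04, "twist": 0.03, "claw": 65},
    {"dx": 1.2, "dy": 0, "dz": 0.04, "twist": 0.03, "claw": 65},
    {"dx": 1.5, "dy": 0, "dz": 0.04, "twist": 0.03, "claw": 65},
    {"dx": 1.8, "dy": 0, "dz": 0.04, "twist": 0.03, "claw": 65},
    {"dx": 2.0, "dy": 0, "dz": 0.04, "twist": 0.03, "claw": 65},
    {"dx": 2.17, "dy": 0, "dz": 0.04, "twist": 0.03, "claw": 65},
    {"dx": 2.17, "dy": 0, "dz": 0.04, "twist": 0.03, "claw": 60}
  ]
}}

```text
time: 3.9
tool_pos: [0.5213, -0.2066, 0.0487]
ee_rot: [[-0.001, 0.996, -0.095], [0.001, -0.095, -0.996], [-1.0, -0.001, -0.001]]
contact_force: [0.2, 0.3, -0.5]
gripper_width: 0.701
```

```bash
python3 -c "
from go import *
go([.521,-.207,.050],-5.4)
c=cam('scene');cv2.imwrite('pics/s3.png',cv2.resize(c['img'][230:380,100:300],None,fx=4,fy=4))"
```

```text
t 3.90 pos [ 0.5213 -0.2066  0.0487] yaw -5.42 w 59.9 F [ 0.2064  0.3023 -0.5002]
d [-0.021 -0.005  0.008] twist -0.003
```

View pics/s3.png

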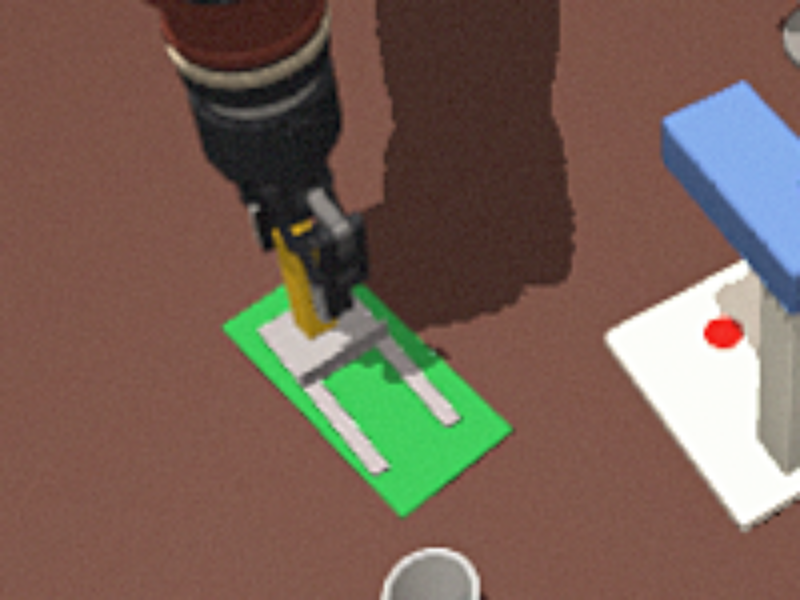

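The fingers straddle the yellow handle, one in front, one behind. Close.

{"op": "apply_moves", "data": {
  "steps": [
    {"dx": 0, "dy": 0, "dz": 0, "twist": 0, "claw": 45},
    {"dx": 0, "dy": 0, "dz": 0, "twist": 0, "claw": 30},
    {"dx": 0, "dy": 0, "dz": 0, "twist": 0, "claw": 20},
    {"dx": 0, "dy": 0, "dz": 0, "twist": 0, "claw": 10},
    {"dx": 0, "dy": 0, "dz": 0, "twist": 0, "claw": 10},
    {"dx": 0, "dy": 0, "dz": 0, "twist": 0, "claw": 10},
    {"dx": -0.1, "dy": 0, "dz": 0, "twist": 0, "claw": 10},
    {"dx": -0.3, "dy": 0, "dz": 0, "twist": 0, "claw": 10},
    {"dx": -0.6, "dy": 0, "dz": 0, "twist": 0, "claw": 10},
    {"dx": -0.9, "dy": 0, "dz": 0, "twist": 0, "claw": 10}
  ],
  "squeeze": 70
}}

```text
time: 5.2
tool_pos: [0.5219, -0.207, 0.1052]
ee_rot: [[0.001, 0.996, -0.094], [-0.0, -0.094, -0.996], [-1.0, 0.001, 0.0]]
contact_force: [0.5, -0.5, -1.4]
gripper_width: 0.229
```

```bash
python3 -c "
from go import *
go([.521,-.207,.17],-5.4)
c=cam('scene');cv2.imwrite('pics/s4.png',cv2.resize(c['img'][230:380,100:300],None,fx=4,fy=4))"
```

```text
t 5.20 pos [ 0.5219 -0.207   0.1052] yaw -5.42 w 19.6 F [ 0.5466 -0.5202 -1.4023]
d [-1.08  -0.014  0.003] twist -0.003
```

View pics/s4.png

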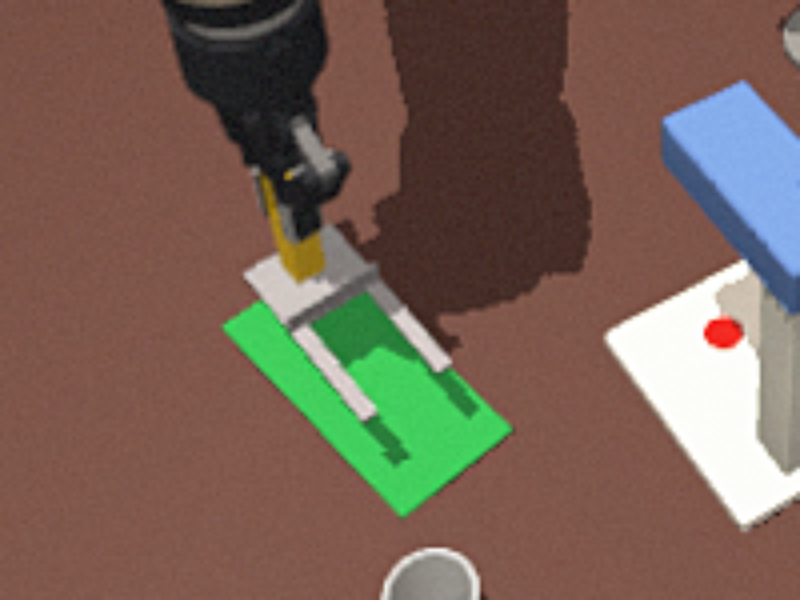

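Fork lifted, prongs look level over the mat (shadows even). Now go to the pre-insert pose.

```bash
python3 -c "
from go import *
go([.411,.194,.14],1.0)"
```

```text
t 5.25 pos [ 0.523  -0.2077  0.108 ] yaw -5.42 w 19.0 F [ 0.5684 -0.2213  0.5836]
d [-0.556 -2.489 -6.488] twist -0.802
```

{"op": "apply_moves", "data": {
  "steps": [
    {"dx": -0.2, "dy": -0.1, "dz": -0.26, "twist": 0, "claw": 10},
    {"dx": -0.4, "dy": -0.35, "dz": -0.9, "twist": -0.1, "claw": 10},
    {"dx": -0.55, "dy": -0.65, "dz": -1.7, "twist": -0.2, "claw": 10},
    {"dx": -0.55, "dy": -1.0, "dz": -2.6, "twist": -0.4, "claw": 10},
    {"dx": -0.55, "dy": -1.35, "dz": -3.5, "twist": -0.6, "claw": 10},
    {"dx": -0.55, "dy": -1.7, "dz": -4.4, "twist": -0.8, "claw": 10},
    {"dx": -0.55, "dy": -2.05, "dz": -5.3, "twist": -0.8, "claw": 10},
    {"dx": -0.55, "dy": -2.3, "dz": -6.0, "twist": -0.8, "claw": 10},
    {"dx": -0.55, "dy": -2.45, "dz": -6.38, "twist": -0.8, "claw": 10},
    {"dx": -0.55, "dy": -2.49, "dz": -6.49, "twist": -0.8, "claw": 10}
  ]
}}

```text
time: 6.5
tool_pos: [0.4085, 0.1965, 0.1366]
ee_rot: [[-0.0, 1.0, 0.02], [0.0, 0.02, -1.0], [-1.0, -0.0, -0.0]]
contact_force: [0.2, 0.4, -1.3]
gripper_width: 0.227
```

```bash
python3 -c "
from go import *
go([.411,.194,.089],1.0)"
```

```text
t 6.50 pos [0.4085 0.1965 0.1366] yaw 1.13 w 19.4 F [ 0.1775  0.4304 -1.2916]
d [0.793 0.042 0.043] twist 0.016
```

{"op": "apply_moves", "data": {
  "steps": [
    {"dx": 0.2, "dy": 0, "dz": 0.02, "twist": 0, "claw": 10},
    {"dx": 0.5, "dy": 0, "dz": 0.02, "twist": 0, "claw": 10},
    {"dx": 0.75, "dy": 0, "dz": 0.02, "twist": 0, "claw": 10},
    {"dx": 0.8, "dy": 0, "dz": 0.02, "twist": 0, "claw": 10},
    {"dx": 0.8, "dy": 0, "dz": 0.02, "twist": 0, "claw": 10}
  ]
}}

```text
time: 7.12
tool_pos: [0.4097, 0.1935, 0.0883]
ee_rot: [[-0.0, 1.0, 0.017], [0.0, 0.017, -1.0], [-1.0, -0.0, -0.0]]
contact_force: [-0.9, -0.4, -0.7]
gripper_width: 0.226
```

```bash
python3 -c "
from go import *
go([.411,.194,.089],1.0)
c=cam('scene');a=cv2.resize(c['img'][150:260,240:350],None,fx=4,fy=4)
t=cam('top');b=cv2.resize(t['img'][150:260,215:300],None,fx=4,fy=4)
cv2.imwrite('pics/s5.png',np.hstack([a,b]))"
```

```text
t 7.12 pos [0.4097 0.1935 0.0883] yaw 0.95 w 19.3 F [-0.8611 -0.3683 -0.7326]
d [-0.012  0.021 -0.008] twist -0.007
```

View pics/s5.png

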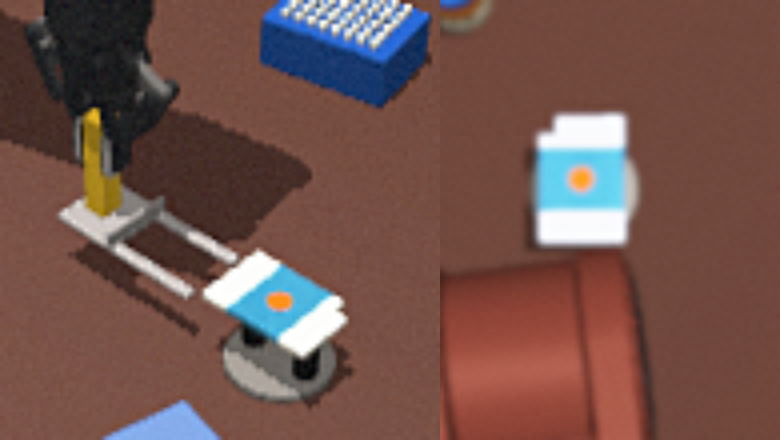

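Scene shows the fork lined up in front of the plate's plain end; the top view is blocked by the arm. Compare the predicted prong edges with the picture.

```bash
python3 -c "
from go import *
s=bot.sense();p=s['tool_pos'];yaw=np.radians(.95)
u=np.array([np.cos(yaw),np.sin(yaw),0]);v=np.array([-u[1],u[0],0])
z=p[2]-.045
def W(x,y,h): return np.array([p[0],p[1],z])+u*x+v*y+np.array([0,0,h])
c=cam('scene');im=c['img'];
o=np.array([40.,175])
k=6
img=cv2.resize(im[175:275,250:350],None,fx=k,fy=k,interpolation=cv2.INTER_CUBIC)
for (x,y,h) in [(110,19,4),(110,29,4),(110,-19,4),(110,-29,4),(35,29,16),(35,-29,16),(-20,29,4),(-20,-29,4)]:
    q=(proj(c,W(x/1e3,y/1e3,h/1e3))[0]-[250,175]+.5)*k
    cv2.circle(img,tuple(int(a) for a in q),3,(255,0,255),-1)
cv2.imwrite('pics/s6.png',img)"
```

```text
(no output)
```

View pics/s6.png

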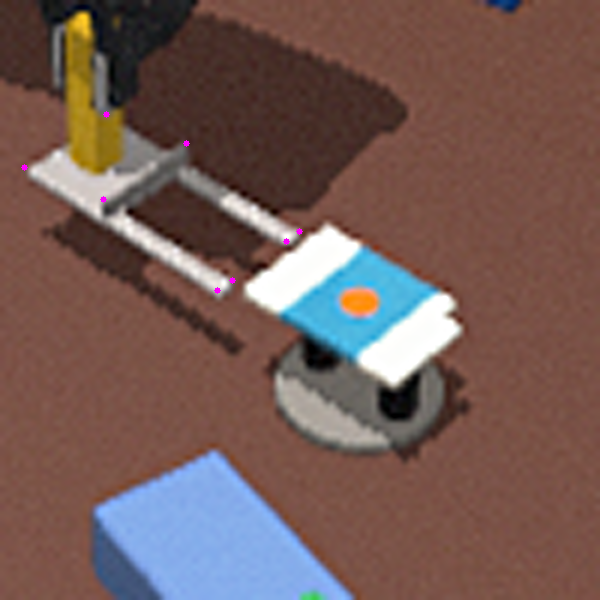

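Predicted points match the picture to about 1 px. Insert.

{"op": "apply_moves", "data": {
  "steps": [
    {"dx": 0, "dy": 0.1, "dz": -0.01, "twist": 0, "claw": 10},
    {"dx": 0, "dy": 0.3, "dz": -0.01, "twist": 0, "claw": 10},
    {"dx": 0, "dy": 0.5, "dz": -0.01, "twist": 0, "claw": 10},
    {"dx": 0, "dy": 0.7, "dz": -0.01, "twist": 0, "claw": 10},
    {"dx": 0, "dy": 0.9, "dz": -0.01, "twist": 0, "claw": 10},
    {"dx": 0, "dy": 1.1, "dz": -0.01, "twist": 0, "claw": 10},
    {"dx": 0, "dy": 1.28, "dz": -0.01, "twist": 0, "claw": 10},
    {"dx": 0, "dy": 1.4, "dz": -0.01, "twist": 0, "claw": 10},
    {"dx": 0, "dy": 1.46, "dz": -0.01, "twist": 0, "claw": 10},
    {"dx": 0, "dy": 1.46, "dz": -0.01, "twist": 0, "claw": 10}
  ]
}}

```text
time: 8.52
tool_pos: [0.4974, 0.1959, 0.0885]
ee_rot: [[-0.0, 1.0, 0.017], [0.0, 0.017, -1.0], [-1.0, -0.0, -0.0]]
contact_force: [-0.4, -0.1, -0.6]
gripper_width: 0.226
```

```bash
python3 -c "
from go import *
go([.499,.1957,.11],1.0)
c=cam('scene');cv2.imwrite('pics/s7.png',cv2.resize(c['img'][175:275,250:350],None,fx=6,fy=6,interpolation=cv2.INTER_CUBIC))"
```

```text
t 8.53 pos [0.4974 0.1959 0.0885] yaw 0.97 w 19.3 F [-0.3844 -0.1098 -0.6479]
d [-0.358  0.027  0.003] twist -0.003
```

View pics/s7.png

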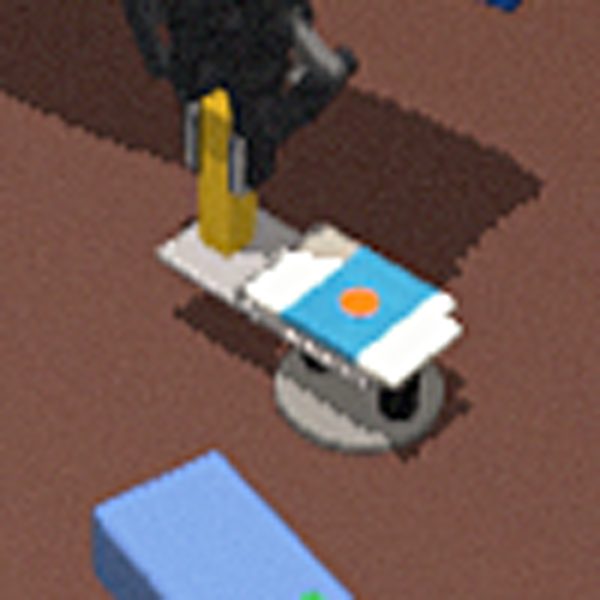

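Prongs are under the plate with the wall just short of its plain end; the plate (dot at (358,302)) has not moved. Lift.

{"op": "apply_moves", "data": {
  "steps": [
    {"dx": -0.06, "dy": 0, "dz": 0, "twist": 0, "claw": 10},
    {"dx": -0.1, "dy": 0, "dz": 0, "twist": 0, "claw": 10},
    {"dx": -0.13, "dy": 0, "dz": 0, "twist": 0, "claw": 10},
    {"dx": -0.16, "dy": 0, "dz": 0, "twist": 0, "claw": 10},
    {"dx": -0.2, "dy": 0, "dz": 0, "twist": 0, "claw": 10},
    {"dx": -0.27, "dy": 0, "dz": 0, "twist": 0, "claw": 10},
    {"dx": -0.37, "dy": 0, "dz": 0, "twist": 0, "claw": 10},
    {"dx": -0.47, "dy": 0, "dz": 0, "twist": 0, "claw": 10},
    {"dx": -0.54, "dy": 0, "dz": 0, "twist": 0, "claw": 10},
    {"dx": -0.56, "dy": 0, "dz": 0, "twist": 0, "claw": 10}
  ]
}}

```text
time: 9.82
tool_pos: [0.4976, 0.1959, 0.1225]
ee_rot: [[0.001, 1.0, 0.017], [0.0, 0.017, -1.0], [-1.0, 0.001, -0.0]]
contact_force: [-0.9, 0.3, -2.5]
gripper_width: 0.222
```

```bash
python3 -c "
from go import *
go([.475,.010,.12],-13)
c=cam('scene');cv2.imwrite('pics/s8.png',cv2.resize(c['img'][165:265,250:350],None,fx=6,fy=6,interpolation=cv2.INTER_CUBIC))"
```

```text
t 9.82 pos [0.4976 0.1959 0.1225] yaw 0.97 w 19.0 F [-0.9498  0.3428 -2.5109]
d [ 0.042 -0.429  3.091] twist 1.747
```

View pics/s8.png

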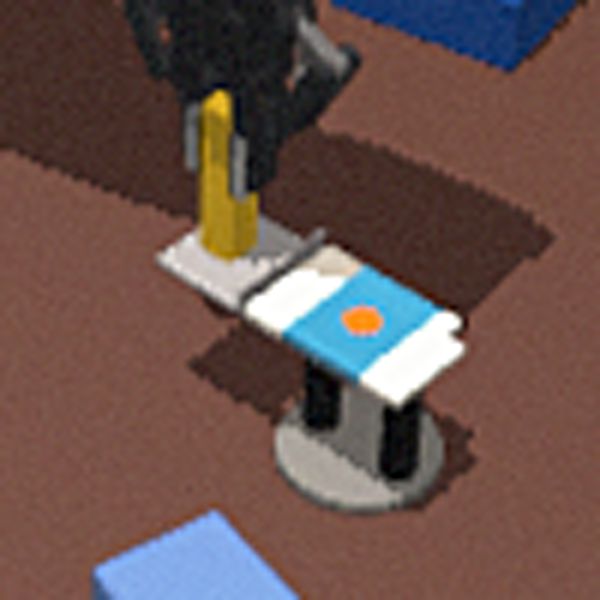

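The plate sits level on the prongs, clear of both posts, dot up at (362,320). Carry slowly toward the reader.

{"op": "apply_moves", "data": {
  "steps": [
    {"dx": 0, "dy": -0.01, "dz": 0.04, "twist": 0.02, "claw": 10},
    {"dx": 0, "dy": -0.03, "dz": 0.14, "twist": 0.08, "claw": 10},
    {"dx": 0, "dy": -0.05, "dz": 0.29, "twist": 0.16, "claw": 10},
    {"dx": 0, "dy": -0.08, "dz": 0.48, "twist": 0.27, "claw": 10},
    {"dx": 0, "dy": -0.11, "dz": 0.69, "twist": 0.39, "claw": 10},
    {"dx": 0, "dy": -0.14, "dz": 0.9, "twist": 0.51, "claw": 10},
    {"dx": 0, "dy": -0.17, "dz": 1.11, "twist": 0.63, "claw": 10},
    {"dx": 0, "dy": -0.2, "dz": 1.32, "twist": 0.75, "claw": 10},
    {"dx": 0, "dy": -0.23, "dz": 1.53, "twist": 0.87, "claw": 10},
    {"dx": 0, "dy": -0.26, "dz": 1.74, "twist": 0.99, "claw": 10}
  ]
}}

```text
time: 11.12
tool_pos: [0.4835, 0.0904, 0.1221]
ee_rot: [[0.0, 0.993, -0.122], [0.0, -0.122, -0.993], [-1.0, 0.0, -0.0]]
contact_force: [-0.7, 0.6, -2.4]
gripper_width: 0.225
```

{"op": "apply_moves", "data": {
  "steps": [
    {"dx": 0, "dy": -0.03, "dz": 0.21, "twist": 0.12, "claw": 10},
    {"dx": 0, "dy": -0.06, "dz": 0.42, "twist": 0.24, "claw": 10},
    {"dx": 0, "dy": -0.08, "dz": 0.63, "twist": 0.36, "claw": 10},
    {"dx": 0, "dy": -0.11, "dz": 0.83, "twist": 0.48, "claw": 10},
    {"dx": 0, "dy": -0.13, "dz": 1.0, "twist": 0.58, "claw": 10},
    {"dx": 0, "dy": -0.15, "dz": 1.15, "twist": 0.66, "claw": 10},
    {"dx": 0, "dy": -0.16, "dz": 1.25, "twist": 0.72, "claw": 10},
    {"dx": 0, "dy": -0.17, "dz": 1.32, "twist": 0.75, "claw": 10},
    {"dx": 0, "dy": -0.17, "dz": 1.35, "twist": 0.76, "claw": 10},
    {"dx": 0, "dy": -0.17, "dz": 1.35, "twist": 0.76, "claw": 10}
  ]
}}

```text
time: 12.38
tool_pos: [0.4637, 0.0121, 0.1221]
ee_rot: [[0.0, 0.974, -0.225], [0.0, -0.225, -0.974], [-1.0, 0.0, -0.0]]
contact_force: [-0.3, 0.8, -2.5]
gripper_width: 0.226
```

```bash
python3 -c "
from go import *
go([.475,.010,.12],-13)
c=cam('scene');cv2.imwrite('pics/s9.png',cv2.resize(c['img'][190:360,160:350],None,fx=3.5,fy=3.5,interpolation=cv2.INTER_CUBIC))
c=cam('top');cv2.imwrite('pics/t9.png',cv2.resize(c['img'][90:280,240:420],None,fx=3,fy=3,interpolation=cv2.INTER_CUBIC))"
```

```text
t 12.38 pos [0.4637 0.0121 0.1221] yaw -13.02 w 19.3 F [-0.3432  0.7576 -2.4922]
d [ 0.035  0.192 -0.009] twist -0.002
```

View pics/s9.png

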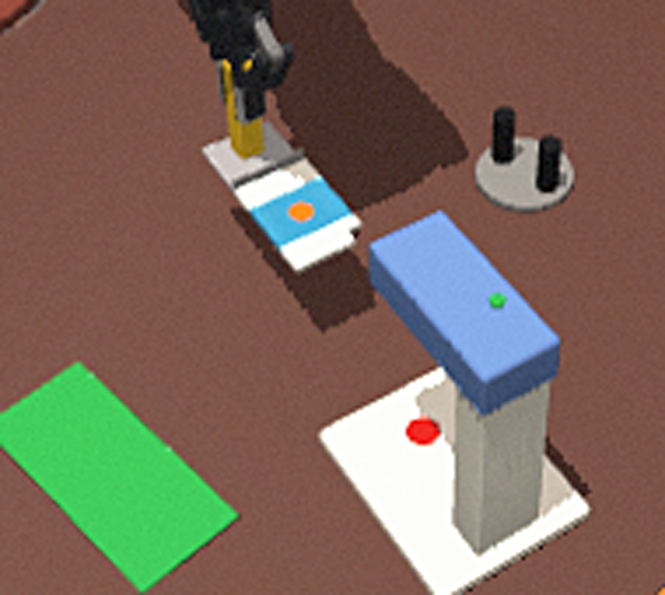

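View pics/t9.png

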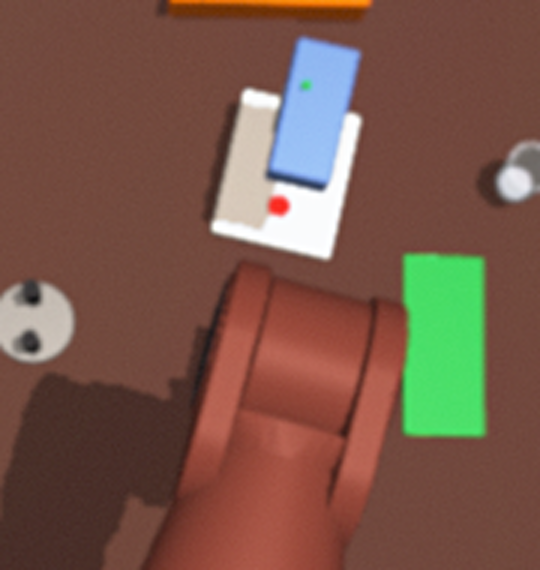

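The plate lies still on the fork, dot up, notch leading (right-front corner ~(355,235)), reader ahead; other things unmoved. Measure plate and reader in the same view.

```bash
cat > pm.py <<'E'
from go import *
def plate(c,z,win):
    d=blob(c,(8,150,180),(22,255,255),win); P=onz(c,[d[0]],z)[0]
    hsv=cv2.cvtColor(c['img'],cv2.COLOR_BGR2HSV); x,y,X,Y=win; m=np.zeros(hsv.shape[:2],np.uint8)
    b=blob(c,(90,80,120),(108,255,255),win); q=quad(c,b[2],z)
    print('dot',P,d[0],'blue',q[:3])
    return P
E
python3 - <<'E'
from pm import *
T=cam('top');S=cam('scene')
s=bot.sense();z=s['tool_pos'][2]-.036
P=plate(S,z,(215,225,265,270)); yaw=np.radians(-13);u=np.array([np.cos(yaw),np.sin(yaw)])
d=P[:2]-s['tool_pos'][:2];print('z',z,'dot rel along',d@u,'lat',d@[-u[1],u[0]])
for n,c,w in(('T',T,(300,100,375,180)),('S',S,(245,280,335,365))):
    hsv=cv2.cvtColor(c['img'],cv2.COLOR_BGR2HSV);m=cv2.inRange(hsv,(0,0,130),(180,75,255));x,y,X,Y=w
    M=np.zeros_like(m);M[y:Y,x:X]=m[y:Y,x:X]
    q=quad(c,M,.012);print('base',n,q[:3])
    cv2.imwrite(f'pics/mb{n}.png',cv2.resize(M[y:Y,x:X],None,fx=4,fy=4))
E
```

```text
dot [ 0.5461 -0.0074  0.0861] [245.5 250. ] blue (array([545.5474,  -7.7798]), (61.59836959838867, 44.35890197753906), 77.92639923095703)
z 0.08612460139242653 dot rel along 0.0847801687574384 lat -0.0005892406475002535
base T (array([737.2037, -50.5278]), (125.7497787475586, 156.255615234375), 77.47529602050781)
base S (array([742.8806, -36.3472]), (157.24574279785156, 154.10704040527344), 77.42776489257812)
```

View pics/mbT.png

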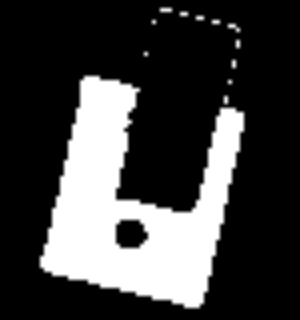

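View pics/mbS.png

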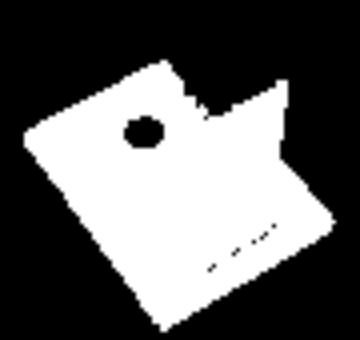

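```bash
python3 -c "
from go import *
go([.588,-.017,.120],-12.7)"
```

```text
t 12.57 pos [0.4636 0.0122 0.1221] yaw -13.01 w 19.5 F [-1.6327  0.5807 -2.5093]
d [0.036 2.129 0.008] twist -0.038
```

{"op": "apply_moves", "data": {
  "steps": [
    {"dx": 0.01, "dy": 0.03, "dz": 0.01, "twist": -0.04, "claw": 10},
    {"dx": 0.02, "dy": 0.1, "dz": 0.01, "twist": -0.04, "claw": 10},
    {"dx": 0.03, "dy": 0.2, "dz": 0.01, "twist": -0.04, "claw": 10},
    {"dx": 0.03, "dy": 0.33, "dz": 0.01, "twist": -0.04, "claw": 10},
    {"dx": 0.03, "dy": 0.47, "dz": 0.01, "twist": -0.04, "claw": 10},
    {"dx": 0.03, "dy": 0.61, "dz": 0.01, "twist": -0.04, "claw": 10},
    {"dx": 0.03, "dy": 0.74, "dz": 0.01, "twist": -0.04, "claw": 10},
    {"dx": 0.03, "dy": 0.85, "dz": 0.01, "twist": -0.04, "claw": 10},
    {"dx": 0.03, "dy": 0.95, "dz": 0.01, "twist": -0.04, "claw": 10},
    {"dx": 0.03, "dy": 1.0, "dz": 0.01, "twist": -0.04, "claw": 10}
  ]
}}

```text
time: 13.82
tool_pos: [0.5223, -0.0021, 0.1203]
ee_rot: [[-0.0, 0.976, -0.22], [0.0, -0.22, -0.976], [-1.0, -0.0, -0.0]]
contact_force: [-0.5, 0.2, -2.8]
gripper_width: 0.221
```

```bash
python3 -c "
from pm import *
go([.588,-.017,.120],-12.7)
c=cam('scene');cv2.imwrite('pics/s10.png',cv2.resize(c['img'][200:350,190:350],None,fx=4,fy=4,interpolation=cv2.INTER_CUBIC))
plate(c,bot.sense()['tool_pos'][2]-.036,(215,235,275,310))"
```

```text
t 13.82 pos [ 0.5223 -0.0021  0.1203] yaw -12.70 w 18.9 F [-0.4821  0.168  -2.7667]
d [0.004 1.123 0.   ] twist -0.001
dot [ 0.6051 -0.0213  0.0843] [257.7308 265.7692] blue (array([604.4714, -21.5841]), (61.75673294067383, 43.9686164855957), 79.23501586914062)
```

View pics/s10.png

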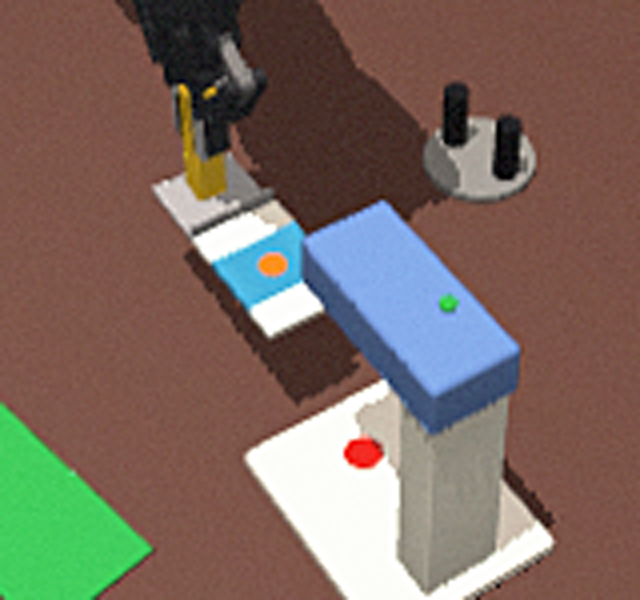

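Plate heading straight into the reader, lateral error ≈ 0 in this view. Remaining advance 66.7 mm.

{"op": "apply_moves", "data": {
  "steps": [
    {"dx": 0, "dy": 0.1, "dz": 0, "twist": 0, "claw": 10},
    {"dx": 0, "dy": 0.24, "dz": 0, "twist": 0, "claw": 10},
    {"dx": 0, "dy": 0.4, "dz": 0, "twist": 0, "claw": 10},
    {"dx": 0, "dy": 0.56, "dz": 0, "twist": 0, "claw": 10},
    {"dx": 0, "dy": 0.72, "dz": 0, "twist": 0, "claw": 10},
    {"dx": 0, "dy": 0.87, "dz": 0, "twist": 0, "claw": 10},
    {"dx": 0, "dy": 0.99, "dz": 0, "twist": 0, "claw": 10},
    {"dx": 0, "dy": 1.07, "dz": 0, "twist": 0, "claw": 10},
    {"dx": 0, "dy": 1.1, "dz": 0, "twist": 0, "claw": 10},
    {"dx": 0, "dy": 1.1, "dz": 0, "twist": 0, "claw": 10}
  ]
}}

```text
time: 15.12
tool_pos: [0.5863, -0.0166, 0.1203]
ee_rot: [[-0.0, 0.976, -0.22], [0.0, -0.22, -0.976], [-1.0, -0.0, -0.0]]
contact_force: [0.2, 0.8, -2.2]
gripper_width: 0.229
```

```bash
python3 -c "
from pm import *
go([.588,-.017,.120],-12.7)
c=cam('scene');cv2.imwrite('pics/s11.png',cv2.resize(c['img'][200:350,190:350],None,fx=4,fy=4,interpolation=cv2.INTER_CUBIC))
s=bot.sense();z=s['tool_pos'][2]-.036
hsv=cv2.cvtColor(c['img'],cv2.COLOR_BGR2HSV)
u=np.array([.9755,-.2198,0]);v=np.array([.2198,.9755,0]);L=np.array([.7033,-.0435,z])
for f in(-11,0,11,-79):
  print(f,proj(c,[L+u*f/1e3+v*y for y in(-.03,0,.03)]).round(1).tolist())
t=cam('top');cv2.imwrite('pics/t11.png',cv2.resize(t['img'][70:280,190:450],None,fx=2.8,fy=2.8,interpolation=cv2.INTER_CUBIC))
"
```

```text
t 15.12 pos [ 0.5863 -0.0166  0.1203] yaw -12.70 w 19.6 F [ 0.1677  0.8095 -2.1526]
d [0.005 0.029 0.001] twist -0.0
-11 [[266.7, 296.0], [277.8, 290.3], [288.6, 284.8]]
0 [[269.2, 299.3], [280.4, 293.5], [291.2, 287.9]]
11 [[271.8, 302.6], [283.0, 296.8], [293.9, 291.1]]
-79 [[251.5, 276.7], [262.4, 271.5], [272.9, 266.4]]
```

View pics/s11.png

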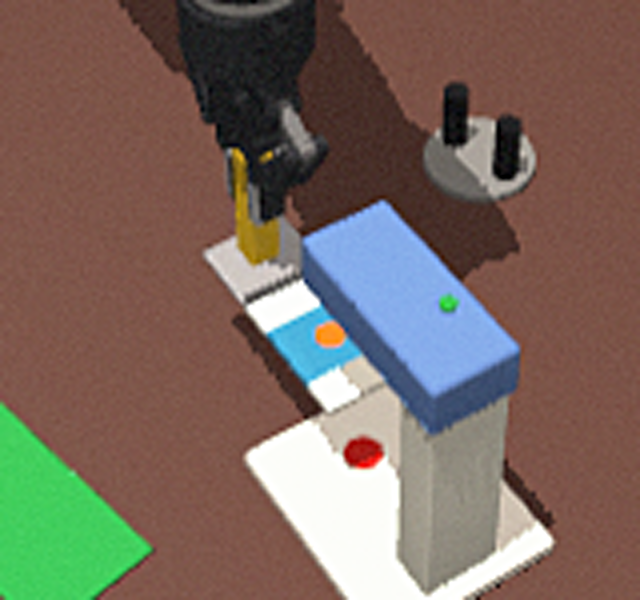

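View pics/t11.png

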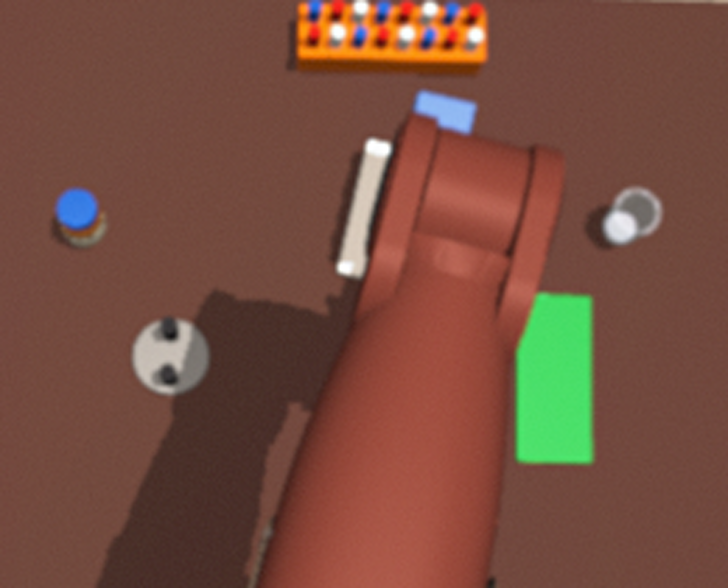

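```bash
python3 -c "
from pm import *
c=cam('scene');s=bot.sense();z=s['tool_pos'][2]-.036
P=plate(c,z,(235,265,290,310))
r=blob(c,(0,150,90),(8,255,255),(250,290,330,350));L=onz(c,[r[0]],.012)[0];print('red',L,r[1])
u=np.array([.9755,-.2198,0]);v=np.array([.2198,.9755,0]);
for l in(L,np.array([.7033,-.0435,0])):
  d=P+u*.034-l;print('err along',d@u,'lat',d@v)
print(s['tool_pos'],s['joint_velocities'])"
```

```text
dot [ 0.6681 -0.0351  0.0843] [272.0667 283.0667] blue (array([666.8809, -46.5714]), (40.24281311035156, 44.0904655456543), 77.87792205810547)
red [ 0.703  -0.0433  0.012 ] [276 309  10   8  54]
err along -0.0018481731758908401 lat 0.000262589808122368
err along -0.0021520223251778716 lat 0.0004316153435596743
[ 0.5862 -0.0165  0.1203] [ 0.0016 -0.0001 -0.0015  0.0006 -0.001  -0.0011]
```

{"op": "apply_moves", "data": {
  "steps": [
    {"dx": 0, "dy": 0.015, "dz": 0, "twist": 0, "claw": 10},
    {"dx": 0, "dy": 0.03, "dz": 0, "twist": 0, "claw": 10},
    {"dx": 0, "dy": 0.03, "dz": 0, "twist": 0, "claw": 10},
    {"dx": 0, "dy": 0.03, "dz": 0, "twist": 0, "claw": 10},
    {"dx": 0, "dy": 0.03, "dz": 0, "twist": 0, "claw": 10},
    {"dx": 0, "dy": 0.03, "dz": 0, "twist": 0, "claw": 10},
    {"dx": 0, "dy": 0.03, "dz": 0, "twist": 0, "claw": 10},
    {"dx": 0, "dy": 0.03, "dz": 0, "twist": 0, "claw": 10}
  ]
}}

```text
time: 16.27
tool_pos: [0.5881, -0.0169, 0.1203]
ee_rot: [[0.0, 0.976, -0.22], [0.0, -0.22, -0.976], [-1.0, 0.0, -0.0]]
contact_force: [-0.3, 0.7, -3.0]
gripper_width: 0.231
```

```bash
python3 -c "
from pm import *
c=cam('scene');s=bot.sense();z=s['tool_pos'][2]-.036
P=plate(c,z,(235,265,290,310))
u=np.array([.9755,-.2198,0]);v=np.array([.2198,.9755,0]);
d=P+u*.034-np.array([.7032,-.0434,0]);print('err along',d@u,'lat',d@v)
print(s['time'],s['tool_pos'],s['joint_velocities'],s['contact_force'])
cv2.imwrite('pics/s12.png',c['img'])"
```

```text
dot [ 0.6705 -0.0361  0.0843] [272.5    283.8667] blue (array([668.5106, -46.8366]), (40.382850646972656, 44.88790512084961), 77.87793731689453)
err along 0.0005168268017252167 lat -6.11761440540037e-05
16.325 [ 0.5881 -0.017   0.1203] [-0.0006 -0.0014  0.0007 -0.001   0.0001  0.0001] [ 0.7409 -0.1409 -1.9043]
```

View pics/s12.png

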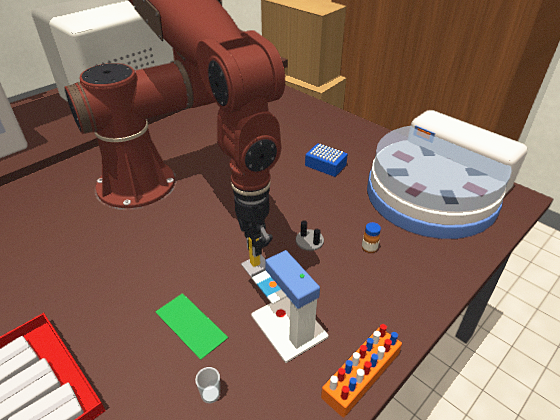

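The arm is at rest, with the plate on the fork in the reader (dot at (272.5, 283.9)). The bottle, beaker and tip box are where they were. Handing in.

```bash
python3 -c "
from plant import bot
print(bot.hand_in())"
```

```text
the job is handed in; nothing more can be done
None
```

I handed the job in at about 16.3 s, with the plate held level on the fork in the label reader.

**What I did:** I gripped the fork by its yellow handle and slid the prongs under the plate's plain end. I lifted the plate off its posts and carried it to the reader, dot up and notched end first. The fingers stayed on the handle throughout.

**Last checks:**
- **Band under the lens:** in the scene camera it measured about 0.5 mm off along the reader and 0.1 mm sideways.
- **Height:** the label face is at about 84 mm, halfway between lens and base. This comes from the arm's pose and where the fork sits in the grip; I did not measure it separately.
- **Stillness and force:** the arm was at rest, with only the weight of the fork and plate on the wrist. I saw no contact with the reader in the pictures or the force readings.
- **Other things:** they stood where they were.

**What was weaker:**
- The top camera could not confirm the final position because the arm blocked its view, and the head hid part of the band from the scene camera.
- The two cameras differed by about 1.5 mm sideways, so I measured plate and lens in the same camera.
- Estimates of the reader's angle ran from -12.5° to -13.2°, and I used -12.7°.
- One move call was refused for a missing key and sent again; nothing moved.

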